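# Set the board-length gauge and hold it at the 100 mm mark

## Task

Set up the board-length gauge on the bench: first, with its arm still home, turn the selector so that its nose points at the three studs (full travel). Then squeeze the lock button on the side of the arm's head to free it, draw the spring-loaded arm out until its pointer stands at the 100 mm mark (the fifth long line after the home line), and hold it there still: finish while gripping the head, since the arm springs back if let go. Leave the other things on the bench where they are.

Things in the scene. Friction and masses are not known exactly. Their poses are not given: they have to be found in the camera images.
- gauge: The gauge, fixed to the bench: dark steel base plate 360 x 160 x 12 mm carrying all below, nothing on it over 84 mm high. Origin on the bench surface. x: the way the arm extends; y: across, from the bar towards stud block and scale; z up. In this frame the plate covers x -190 to 170, y -45 to 115 mm; selector axis at (-110, 40) mm, arm head at (5, 0) mm when home.
- selector_grip (a point): Point on the selector's upright axis, 74 mm above the bench, the height to grip. Black bar handle 12 mm wide, 44 mm long, 52 to 84 mm above the bench, on a black disc 68 mm across (top at 52 mm: keep fingertips above it). A small nose and a white line on top mark its pointing end. Site y axis: along the bar to the nose; z up; turns with the selector.
- selector (a joint): Selector angle, rad, growing clockwise seen from above. Detents: -0.6 (nose at one stud), 0 (two studs; nose along the gauge's y), +0.6 (three studs, nearest the arm head); end stops +-0.66. Snaps to the nearest detent when let go (about 0.1 N m). At one or two studs a peg stops the arm near 20 or 70 mm; at three it runs free to 120 mm. Starts near one or two studs.
- head_grip (a point): Grip point of the arm's head, 50 mm above the bench, mid-way across when squeezed; axes as the gauge's; moves with the arm. Aluminium block 30 mm along x, 28 mm across y, 18 to 70 mm above the bench; black face plate at x +15 to +21 mm. Pinch across y: black lock button on the +y side, plain face opposite. 40 mm wide over the button, 33 mm squeezed. Beside it nothing is over 24 mm high.
- lock_button (a joint): Travel of the lock button, m: 0 out, 0.007 fully squeezed into the head (towards the gauge's -y). Cap 20 mm along x, 26 mm high, centred 50 mm above the bench; outer face 12 mm off the head when out. Spring 3 N rising to 8 N. Its pin catches the arm at home; the arm is free once it is pressed about 5 mm.
- gauge_arm (a joint): Extension of the arm along the gauge's x, m: 0 home (start, locked), 0.12 fully out. A return spring pulls it home with 2 N at home and 6 N at 0.1, so it must be held (let go, it springs back to about 0.013, where the pin meets the catch from outside). The pointer is over the home line at 0 and over the 100 mm line at 0.1.
- pointer (a point): Point on the scale surface (15 mm above the bench) that the arm's thin steel pointer points at, 48 mm to the +y side of the bar's centre line; moves with the arm. It meets point mark100 when the arm is set.
- mark100 (a point): The middle of the 100 mm mark on the scale plate: the fifth long black line after the home line (long lines every 20 mm, short ones between, no lettering), 100 mm along the gauge's x from the home line. Fixed on the gauge.
- sanding_block: bystander, leave it alone: cork sanding block 110 x 60 x 35 mm; origin under its centre
- tape_roll: bystander, leave it alone: cardboard ring (tape roll) 100 mm across, 24 mm high; origin under its centre
- screwdriver: bystander, leave it alone: screwdriver with wooden handle, lying; origin under its middle
- offcut: bystander, leave it alone: light wood offcut 110 x 50 x 24 mm; origin under its centre
- glue_bottle: bystander, leave it alone: white glue bottle 60 mm across, 150 mm high; origin under its centre
- carpenter_pencil: bystander, leave it alone: flat carpenter's pencil 160 x 14 x 9 mm; origin under its centre

How it is judged (in metres and radians):
On the way, in this order (a step that is already met when the one before it is completed fails the run):
1. the selector is at the three studs while the arm is still home (value of joint selector between 0.45 and 0.75 rad and value of joint gauge_arm below 0.006 m), for 0.2 s.
2. the lock button is squeezed by the fingers and the arm comes out of its lock (value of joint lock_button above 0.003 m and contact force between the fingers and lock_button above 1 N and value of joint gauge_arm above 0.01 m), for 0.1 s.
At the end, for the whole second after the job is handed in: The pointer is within 4 mm of the 100 mm mark and still (under 10 mm/s), the fingers grip the arm's head or button with more than 2 N, and the selector is at the three-stud detent (0.45 to 0.75 rad) (value of joint gauge_arm between 0.096 and 0.104 m and velocity of joint gauge_arm between -0.01 and 0.01 m/s and value of joint selector between 0.45 and 0.75 rad and contact force between the fingers and gauge_arm above 2 N); the arm keeps its last pose, push and grip.
It fails at once if one of the other things on the bench is moved by more than 20 mm (distance of any of sanding_block, tape_roll, screwdriver, offcut, glue_bottle, carpenter_pencil from where it was at the start of the episode above 0.02 m).
It also fails if it takes over 48 s, if anything falls off the work surface, if the arm or the gripper's body presses on something with over 40 N, if the wrist force passes 120 N, or if a joint passes its speed limit or range.

## Robot

A 6-joint arm with a two-finger parallel gripper is mounted at the origin on the work surface. World frame = base frame: x ahead of the robot, y to its left, z up, the work surface at z = 0. Lengths are in mm, angles in rad, forces in N, time in s.
With the tool pointing down it reaches from about 275 to 875 mm from the base axis. Payload 12.5 kg.
Tool frame: the origin (TCP) lies midway between the tips of the shut fingers; the grasp point (between the pads) lies 19 mm behind it (env.hold_point_z is the z of the grasp point in the tool frame, in mm); z points along the fingers, y is the line along which they close (so a half turn about z gives the same grasp; the last joint's range is limited). The gripper opens to 85 mm and grips with 20 to 120 N. Pads are 22 mm wide; open, the fingers measure 114 mm over their backs; the gripper's body (76 mm by 85 mm) begins 54 mm behind the grasp point. The pads swing forward as they close: fully open they stand 13 mm farther back than shut.
Start: joints at [-1.223, 0.351, 1.652, -0, 1.139, -0.085], TCP at [230.694, -499.264, 231.29] pointing down, gripper open.
Joint ranges: [-2.75, 2.75], [-0.79, 2.1], [0.01, 2.65], [-1.57, 4.71], [0.07, 3.14], [-2.87, 2.87]. Speed limits (rad/s): [2.22, 2.22, 2.79, 3.14, 3.14, 3.14].

## Interface

Orientations are given as a rotation vector (axis times angle).
In Python, from rig import env, optics, job_done gives the robot as it stands. The module is installed in compiled form; this text tells all that it offers.
- The arm moves only by the tool play_rows, never from a script. Its argument "steps" is a list of rows, each an object of numbers: "tx", "ty", "tz": the shift along the world's x, y, z in mm; "roll": the turn about the world's z in degrees; "fingers": the closure, from 0 (fully open) to 1 (shut). In form: [{"tx": .., "ty": .., "tz": .., "roll": .., "fingers": ..}, ...]. A call has 1 to 5 rows; each row shifts and turns the commanded pose from where the row before left it; what a row does not reach is not made up. A row lasts 1/8 s, in which the tool goes at most 62.5 mm and 10.7 degrees, less where a joint would pass 70% of its speed; a pose out of reach is approached as far as the arm can. A call with a gripper value outside its range is refused whole. The fingers move at their own pace and stop on an object; "force" is the grip in N (left out, the last holds). Time passes only in rows, so rows that do not move let the fingers close. It gives the time, the measured TCP pose, the force, the opening and the grip force at its end, in the units of the state.
- env.get_state(): the state, without advancing time (a new reading comes with each control period).
- optics.capture(name): name is "scene" or "top" or "wrist"; returns a dict with "frame" (480x640x3 uint8, blue, green, red), "fx", "fy", "cx", "cy" (pixels), "camera_from_world" (4x4, takes a point from world to camera coordinates); the wrist camera has in their place "T_tool_cam" (4x4, takes a point from camera to tool coordinates, whose origin is the TCP and whose axes are the flange's). Camera axes: x right, y down, z forward; pixel columns grow to the right and rows downward; lengths in mm; the calibration is good to about 2 mm. A picture is of the moment at which its call begins: read the wrist's pose just before it. There is no depth.
- job_done(): hands the job in; it is judged then, once.
The state is a dict: "time_s": time; "joints": joint angles; "qvel": joint speeds; "joint_efforts": joint torques, N m; "position": TCP position; "tool_rot": TCP orientation; "wrist_force": force on the tool from outside, world axes, zero at the start; "torque": the same for the moment, N m; "grip_width": finger opening in mm; "grasp_force": force on a finger pad.
Only numpy, scipy, OpenCV 4.12 (cv2) and the standard library are available. Lean on these libraries where they do the work, as an engineer would, in place of code of your own. Each camera call takes 0.05 s, during which the arm holds its last target. There are 200 camera calls.

## Working session

There is one attempt and no reset: what is moved stays moved. The work goes in short steps, Python scripts to look and compute and a tool call to move; the robot and the scene stay as the last step left them, time stands still between calls to the robot, and variables do not carry over. Pictures are saved under pics/ and viewed, at most 10 in all, crops included, and the job is handed in when it is done.

Besides the shell and the picture viewer there is one more tool, called after "Emit:" as name(argument=value, ...), one argument or row to a line, values as JSON. play_rows: Moves the arm, as the interface text tells. Its arguments: {"type":"object","properties":{"steps":{"type":"array","items":{"type":"object","properties":{"tx":{"type":"number"},"ty":{"type":"number"},"tz":{"type":"number"},"roll":{"type":"number"},"fingers":{"type":"number"}}}},"force":{"type":"number"}},"required":["steps"]}

```bash
mkdir -p pics; cat > h.py <<'E'
import numpy as np,cv2
from rig import env,optics,job_done
from scipy.spatial.transform import Rotation as R
def cap(n):
    s=env.get_state(); c=optics.capture(n)
    if n=="wrist":
        T=np.eye(4);T[:3,:3]=R.from_rotvec(s["tool_rot"]).as_matrix();T[:3,3]=s["position"]
        c["wc"]=T@c["T_tool_cam"]
    else: c["wc"]=np.linalg.inv(c["camera_from_world"])
    return c
def ray(c,u,v,z):
    d=c["wc"][:3,:3]@np.array([(u-c["cx"])/c["fx"],(v-c["cy"])/c["fy"],1]);o=c["wc"][:3,3]
    return o+d*(z-o[2])/d[2]
def proj(c,p):
    q=np.linalg.inv(c["wc"])@np.r_[p,1];return np.array([c["fx"]*q[0]/q[2]+c["cx"],c["fy"]*q[1]/q[2]+c["cy"]])
E
python3 - <<'E'
from h import *
import pickle
for n in("top","scene"):
    c=cap(n);cv2.imwrite(f"pics/{n}.png",c["frame"]);print(n,c["wc"].round(2).tolist(),c["fx"])
    pickle.dump(c,open(n+".pkl","wb"))
print(env.get_state())
E
```

```text
top [[-0.01, -1.0, 0.09, 489.51], [-1.0, 0.01, 0.02, 33.22], [-0.02, -0.09, -1.0, 1174.29], [0.0, 0.0, 0.0, 1.0]] 547.0275585905408
scene [[-0.62, 0.59, -0.51, 1027.02], [0.78, 0.48, -0.39, 354.29], [0.02, -0.65, -0.76, 699.25], [0.0, 0.0, 0.0, 1.0]] 457.12958227403476
{'time_s': 0.1, 'joints': array([-1.22262949e+00,  3.51200539e-01,  1.65236310e+00, -2.01361620e-06,
        1.13912038e+00, -8.46474132e-02]), 'qvel': array([-0.000301  ,  0.00071768, -0.00235014,  0.00127479,  0.00034899,
       -0.00101742]), 'joint_efforts': array([ 9.87596759e-04, -5.06829965e+01, -2.91873765e+01, -4.35413097e-05,
        2.69180717e-03, -2.72771011e-06]), 'position': array([ 230.57941816, -498.9960308 ,  230.8011606 ]), 'tool_rot': array([-3.06725897e+00, -6.74337913e-01,  2.27993155e-04]), 'wrist_force': array([ 0.2154267 , -0.13601175, -0.35315332]), 'torque': array([-0.00188204, -0.04137475,  0.03985053]), 'grasp_force': 0.0, 'grip_width': 85.07238564830745}
```

View pics/top.png

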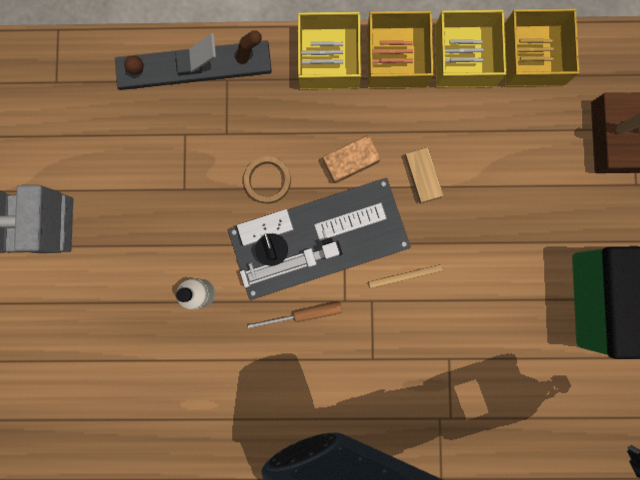

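View pics/scene.png

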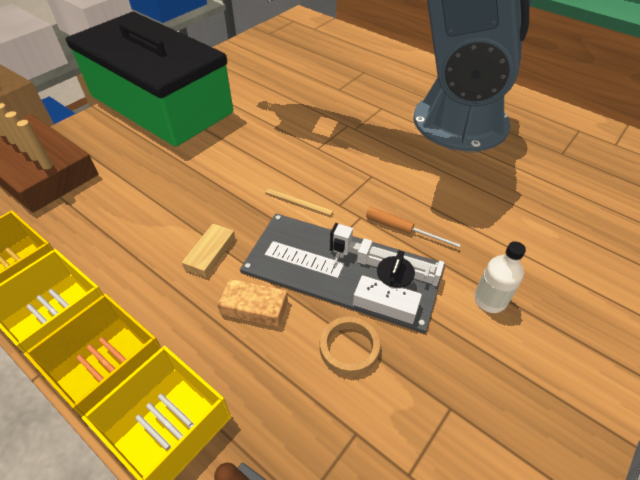

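The top view shows the gauge plate with corners near (228,228), (387,180), (410,245), (250,299). The selector disc is at (270,249), nose up-left towards (266,235), and the head is at (330,250). I'll fit the frame.

```bash
cat >> h.py <<'E'
def fit(G,W):
    G=np.array(G,float);W=np.array(W)[:,:2];g=G.mean(0);w=W.mean(0)
    a=G-g;b=W-w
    th=np.arctan2((a[:,0]*b[:,1]-a[:,1]*b[:,0]).sum(),(a*b).sum())
    r=np.array([[np.cos(th),-np.sin(th)],[np.sin(th),np.cos(th)]])
    return th,r,w-r@g,(a@r.T-b)
E
python3 - <<'E'
from h import *
import pickle
c=pickle.load(open("top.pkl","rb"))
f=c["frame"];hsv=cv2.cvtColor(f,cv2.COLOR_BGR2HSV)
m=((hsv[...,1]<90)&(hsv[...,2]<110)).astype(np.uint8)*255
roi=np.zeros_like(m);roi[165:310,215:425]=255;m&=roi
m=cv2.morphologyEx(m,cv2.MORPH_OPEN,np.ones((3,3)))
cs,_=cv2.findContours(m,cv2.RETR_EXTERNAL,2);k=max(cs,key=cv2.contourArea)
rc=cv2.minAreaRect(k);p=cv2.boxPoints(rc);print(p)
h=cv2.convexHull(k);ap=cv2.approxPolyDP(h,6,True)[:,0].astype(float);print(ap)
G=[(-190,115),(170,115),(170,-45),(-190,-45)]
gi=np.array([(228,228),(387,180),(410,245),(250,299)])
for q in (p,ap):
    q=[q[np.argmin(((q-g)**2).sum(1))] for g in gi]
    W=[ray(c,*x,12) for x in q]
    th,r,t,e=fit(G,W);print(np.degrees(th),t,e.round(1).tolist())
    print("sel",r@[-110,40]+t,"head",r@[5,0]+t)
    print(proj(c,np.r_[r@[-110,40]+t,84]),proj(c,np.r_[r@[5,0]+t,70]))
    for a in(-.6,0,.6):print(a,proj(c,np.r_[r@[-110+30*np.sin(a),40+30*np.cos(a)]+t,80]))
cv2.imwrite("pics/c.png",cv2.resize(f[170:310,215:425],None,fx=3.8,fy=3.8,interpolation=cv2.INTER_CUBIC))
E
```

```text
[[226.40878 228.82233]
 [387.28918 176.38724]
 [410.42294 247.36584]
 [249.54254 299.80093]]
[[387. 179.]
 [408. 248.]
 [249. 298.]
 [228. 229.]]
-72.3306711907777 [554.40963871  35.77941377] [[0.7, -1.3], [-0.5, 1.5], [0.2, -0.7], [-0.5, 0.6]]
sel [559.13506766 152.73098632] head [555.92725394  31.01529328]
[269.45906182 248.01105854] [330.33957955 249.58808967]
-0.6 [257.94926727 239.06114418]
0 [265.1877341  233.98444849]
0.6 [273.98801843 233.8423797 ]
-73.01234276459054 [553.26854251  37.04876308] [[2.6, 2.7], [2.5, 0.1], [-1.7, -4.7], [-3.4, 1.9]]
sel [559.38502541 153.93583952] head [554.72937096  32.2669245 ]
[268.85775385 247.89069908] [329.72489041 250.18455389]
-0.6 [257.46204822 238.80205854]
0 [264.75946706 233.8114046 ]
0.6 [273.55938927 233.77375708]
```

View pics/c.png

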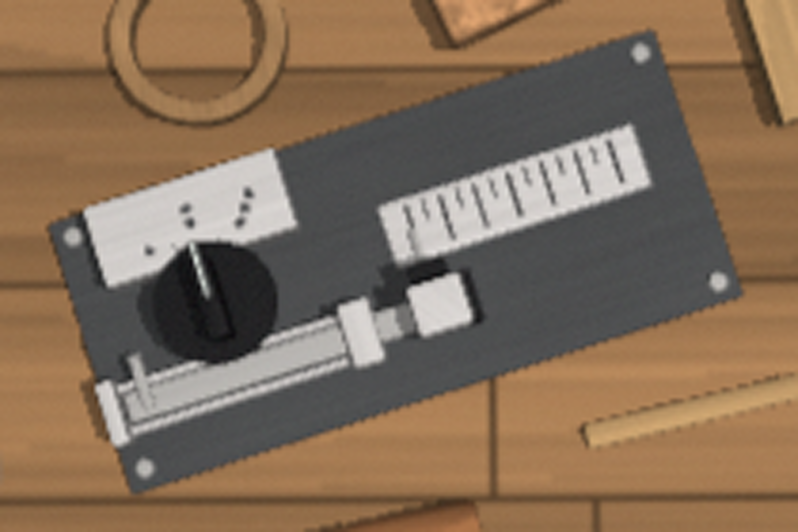

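The selector starts at two studs (nose at about (265,234), matching angle 0), so it needs a turn of about -34° in world roll. I'm moving to hover above it.

Emit:
play_rows(
  steps=[
    {"tx": 22,"ty": 43.5,"roll": -0.5,"fingers": 0},
    {"tx": 22,"ty": 43.5,"roll": -0.5},
    {"tx": 22,"ty": 43.5,"roll": -0.5},
    {"tx": 22,"ty": 43.5,"roll": -0.5},
    {"tx": 22,"ty": 43.5,"roll": -0.5},
  ],
  force=40,
)

```text
invalid input
```

Emit:
play_rows(
  steps=[
    {"tx": 22,"ty": 43.5,"roll": -0.5},
    {"tx": 22,"ty": 43.5,"roll": -0.5},
    {"tx": 22,"ty": 43.5,"roll": -0.5},
    {"tx": 22,"ty": 43.5,"roll": -0.5},
    {"tx": 22,"ty": 43.5,"roll": -0.5},
  ],
)

```text
invalid input
```

Emit:
play_rows(
  steps=[
    {"tx": 22,"ty": 43.5,"roll": -0.5},
    {"tx": 22,"ty": 43.5,"roll": -0.5},
    {"tx": 22,"ty": 43.5,"roll": -0.5},
    {"tx": 22,"ty": 43.5,"roll": -0.5},
    {},
  ],
)

```text
invalid input
```

```bash
python3 - <<'E'
from h import *
import pickle
c=cap("wrist");cv2.imwrite("pics/w1.png",c["frame"]);pickle.dump(c,open("w1.pkl","wb"));s=env.get_state()
print(s["position"],s["tool_rot"],s["joints"],c["wc"].round(2).tolist())
E
```

```text
[ 230.61588262 -499.04900802  230.88512753] [-3.06747584e+00 -6.74354057e-01  1.54641514e-04] [-1.22260865e+00  3.51121838e-01  1.65225559e+00  1.78703584e-05
  1.13908705e+00 -8.46152842e-02] [[0.42, -0.87, -0.24, 291.52], [-0.91, -0.4, -0.11, -470.58], [-0.0, 0.27, -0.96, 373.07], [0.0, 0.0, 0.0, 1.0]]
```

View pics/w1.png

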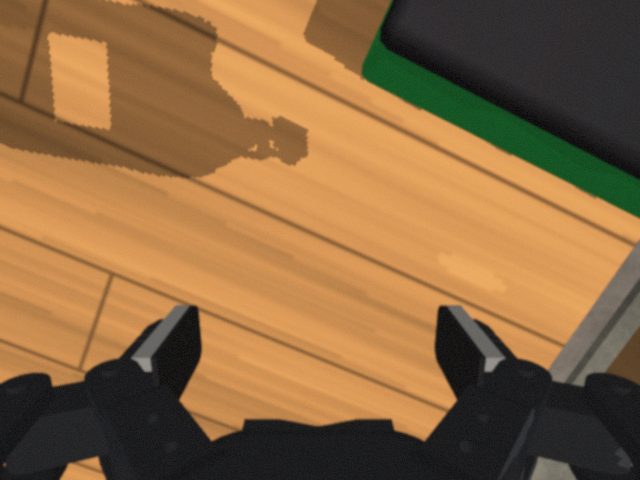

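The moves were refused, so the arm is still at the start and the picture shows only bare bench and the green toolbox. Every row probably needs all five keys.

Emit:
play_rows(
  steps=[
    {"tx": 22,"ty": 43.5,"tz": 0,"roll": -0.5,"fingers": 0},
    {"tx": 22,"ty": 43.5,"tz": 0,"roll": -0.5,"fingers": 0},
    {"tx": 22,"ty": 43.5,"tz": 0,"roll": -0.5,"fingers": 0},
    {"tx": 22,"ty": 43.5,"tz": 0,"roll": -0.5,"fingers": 0},
    {"tx": 22,"ty": 43.5,"tz": 0,"roll": -0.5,"fingers": 0},
  ],
  force=40,
)

```text
time_s: 0.78
position: [341.1, -280.3, 231.3]
tool_rot: [-3.082, -0.607, -0.0]
wrist_force: [0.7, -0.2, -1.0]
grip_width: 85.0
grasp_force: 0.0
```

Emit:
play_rows(
  steps=[
    {"tx": 22,"ty": 43.5,"tz": 0,"roll": -0.5,"fingers": 0},
    {"tx": 22,"ty": 43.5,"tz": 0,"roll": -0.5,"fingers": 0},
    {"tx": 22,"ty": 43.5,"tz": 0,"roll": -0.5,"fingers": 0},
    {"tx": 22,"ty": 43.5,"tz": 0,"roll": -0.5,"fingers": 0},
    {"tx": 22,"ty": 43.5,"tz": 0,"roll": -0.5,"fingers": 0},
  ],
)

```text
time_s: 1.4
position: [451.2, -62.7, 231.3]
tool_rot: [3.095, 0.54, 0.0]
wrist_force: [-0.4, -0.2, 0.0]
grip_width: 85.4
grasp_force: 0.0
```

Emit:
play_rows(
  steps=[
    {"tx": 22,"ty": 43.5,"tz": 0,"roll": -0.5,"fingers": 0},
    {"tx": 22,"ty": 43.5,"tz": 0,"roll": -0.5,"fingers": 0},
    {"tx": 22,"ty": 43.5,"tz": 0,"roll": -0.5,"fingers": 0},
    {"tx": 22,"ty": 43.5,"tz": 0,"roll": -0.5,"fingers": 0},
    {"tx": 0,"ty": 0,"tz": 0,"roll": 0,"fingers": 0},
  ],
)

```text
time_s: 2.02
position: [539.2, 112.0, 230.7]
tool_rot: [-3.103, -0.49, 0.001]
wrist_force: [-0.2, -0.5, -0.7]
grip_width: 85.5
grasp_force: 0.0
```

```bash
python3 - <<'E'
from h import *
import pickle
c=cap("wrist");cv2.imwrite("pics/w2.png",c["frame"]);pickle.dump(c,open("w2.pkl","wb"));s=env.get_state()
print(s["position"],s["tool_rot"],s["joints"],c["wc"].round(2).tolist())
E
```

```text
[538.58749665 110.60360308 230.71572896] [ 3.10323555e+00  4.89178912e-01 -1.58810582e-03] [ 1.17906410e-01  3.51493209e-01  1.65216593e+00 -8.39335573e-05
  1.13894236e+00  1.37604077e+00] [[0.31, -0.92, -0.25, 603.1], [-0.95, -0.3, -0.08, 133.06], [0.0, 0.27, -0.96, 372.94], [0.0, 0.0, 0.0, 1.0]]
```

View pics/w2.png

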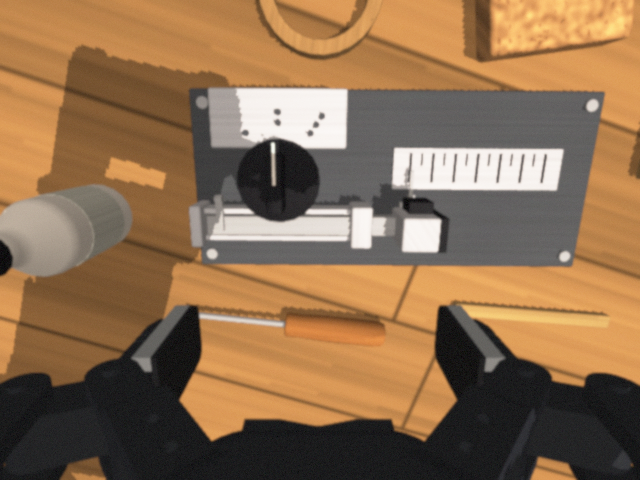

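This shows the whole gauge: plate corners near (190,88), (604,93), (574,265) and (203,265). The white line runs from (273,143) to (274,185), and the head top spans (402,216) to (440,251).

```bash
python3 - <<'E'
from h import *
import pickle
c=pickle.load(open("w2.pkl","rb"))
G=[(-190,115),(170,115),(170,-45),(-190,-45)]
W=[ray(c,*x,12) for x in [(189.5,88),(604.5,93),(574.5,265.5),(202.5,265.5)]]
th,r,t,e=fit(G,W);print(np.degrees(th),t,e.round(1).tolist())
print("sel",r@[-110,40]+t,"head",r@[5,0]+t)
a,b=ray(c,273,143,84),ray(c,274,187,84);print("line",a,b,r.T@(a[:2]-t),r.T@(b[:2]-t))
for u in [(402,216),(438,216),(440,251),(403,251)]:
  print(r.T@(ray(c,*u,70)[:2]-t))
E
```

```text
-72.3180065696791 [553.5734444   34.49652688] [[-0.7, 1.0], [2.4, -1.3], [-1.6, -0.2], [-0.1, 0.5]]
sel [558.27302234 151.44914108] head [555.09211265  29.73274197]
line [588.06808176 161.48395486  84.        ] [558.2836286 152.0605392  84.       ] [-110.51097678   71.43536155] [-110.57929235   40.19580737]
[-12.3522059   16.19062583]
[15.87147211 16.32075422]
[ 19.95074662 -12.27455897]
[ -9.77619357 -12.41023344]
```

Emit:
play_rows(
  steps=[
    {"tx": 19.7,"ty": 41.5,"tz": 0,"roll": 0,"fingers": 0},
    {"tx": 0,"ty": 0,"tz": -45,"roll": 0,"fingers": 0},
    {"tx": 0,"ty": 0,"tz": -45,"roll": 0,"fingers": 0},
    {"tx": 0,"ty": 0,"tz": -45,"roll": 0,"fingers": 0},
    {"tx": 0,"ty": 0,"tz": -37,"roll": 0,"fingers": 0},
  ],
  force=40,
)

```text
time_s: 2.7
position: [557.6, 149.9, 57.8]
tool_rot: [3.104, 0.484, -0.002]
wrist_force: [-0.3, 0.6, 0.7]
grip_width: 85.7
grasp_force: 0.0
```

Emit:
play_rows(
  steps=[
    {"tx": 0,"ty": 0,"tz": 0,"roll": 0,"fingers": 0.6},
    {"tx": 0,"ty": 0,"tz": 0,"roll": 0,"fingers": 0.8},
    {"tx": 0,"ty": 0,"tz": 0,"roll": 0,"fingers": 1},
    {"tx": 0,"ty": 0,"tz": 0,"roll": 0,"fingers": 1},
    {"tx": 0,"ty": 0,"tz": 0,"roll": 0,"fingers": 1},
  ],
)

```text
time_s: 3.32
position: [558.7, 152.1, 60.6]
tool_rot: [-3.103, -0.486, -0.002]
wrist_force: [-4.0, 6.0, 6.8]
grip_width: 11.3
grasp_force: 40.8
```

The bar is gripped (11 mm). I'll lift slightly off the disc and turn.

Emit:
play_rows(
  steps=[
    {"tx": 0,"ty": 0,"tz": 3,"roll": -7,"fingers": 1},
    {"tx": 0,"ty": 0,"tz": 0,"roll": -7,"fingers": 1},
    {"tx": 0,"ty": 0,"tz": 0,"roll": -7,"fingers": 1},
    {"tx": 0,"ty": 0,"tz": 0,"roll": -7,"fingers": 1},
    {"tx": 0,"ty": 0,"tz": 0,"roll": -7,"fingers": 1},
  ],
)

```text
time_s: 3.95
position: [558.2, 152.4, 61.1]
tool_rot: [-3.104, 0.476, 0.0]
wrist_force: [6.3, 13.3, -21.0]
grip_width: 10.7
grasp_force: 41.6
```

Emit:
play_rows(
  steps=[
    {"tx": 0,"ty": 0,"tz": 0,"roll": 0,"fingers": 1},
    {"tx": 0,"ty": 0,"tz": 0,"roll": 0,"fingers": 1},
    {"tx": 0,"ty": 0,"tz": 0,"roll": 0,"fingers": 1},
  ],
)

```text
time_s: 4.32
position: [558.2, 152.4, 61.1]
tool_rot: [-3.105, 0.47, 0.0]
wrist_force: [6.9, 11.1, -21.0]
grip_width: 11.2
grasp_force: 41.4
```

Emit:
play_rows(
  steps=[
    {"tx": 0,"ty": 0,"tz": 0,"roll": 0,"fingers": 0.5},
    {"tx": 0,"ty": 0,"tz": 0,"roll": 0,"fingers": 0},
    {"tx": 0,"ty": 0,"tz": 0,"roll": 0,"fingers": 0},
    {"tx": 0,"ty": 0,"tz": 0,"roll": 0,"fingers": 0},
  ],
)

```text
time_s: 4.82
position: [558.5, 151.2, 62.6]
tool_rot: [-3.106, 0.47, -0.001]
wrist_force: [-0.2, 1.0, 0.0]
grip_width: 82.2
grasp_force: 0.0
```

Emit:
play_rows(
  steps=[
    {"tx": 0,"ty": 0,"tz": 50,"roll": 0,"fingers": 0},
    {"tx": 0,"ty": 0,"tz": 50,"roll": 10,"fingers": 0},
    {"tx": 0,"ty": 0,"tz": 50,"roll": 10,"fingers": 0},
    {"tx": 0,"ty": -13,"tz": 20,"roll": 10,"fingers": 0},
    {"tx": 0,"ty": -13,"tz": 0,"roll": 10,"fingers": 0},
  ],
)

```text
time_s: 5.45
position: [559.1, 125.0, 234.5]
tool_rot: [3.077, 0.63, 0.006]
wrist_force: [-0.1, -0.3, -1.0]
grip_width: 85.8
grasp_force: 0.0
```

Emit:
play_rows(
  steps=[
    {"tx": 0,"ty": -12,"tz": 0,"roll": 10,"fingers": 0},
    {"tx": 0,"ty": -12,"tz": 0,"roll": 10,"fingers": 0},
    {"tx": 0,"ty": -12,"tz": 0,"roll": 10,"fingers": 0},
    {"tx": 0,"ty": -12,"tz": 0,"roll": 10,"fingers": 0},
    {"tx": 0,"ty": -12,"tz": 0,"roll": 10,"fingers": 0},
  ],
)

```text
time_s: 6.08
position: [558.3, 64.7, 232.4]
tool_rot: [2.523, 1.871, -0.0]
wrist_force: [-0.1, 0.5, 0.3]
grip_width: 85.5
grasp_force: 0.0
```

Emit:
play_rows(
  steps=[
    {"tx": 0,"ty": -12,"tz": 0,"roll": 10,"fingers": 0},
    {"tx": 0,"ty": -12,"tz": 0,"roll": 10,"fingers": 0},
    {"tx": -3,"ty": -11,"tz": 0,"roll": 5,"fingers": 0},
    {"tx": 0,"ty": 0,"tz": 0,"roll": 0,"fingers": 0},
    {"tx": 0,"ty": 0,"tz": 0,"roll": 0,"fingers": 0},
  ],
)

```text
time_s: 6.7
position: [555.4, 30.5, 232.4]
tool_rot: [-2.068, -2.365, -0.0]
wrist_force: [-0.2, -0.5, 0.5]
grip_width: 85.2
grasp_force: 0.0
```

```bash
python3 - <<'E'
from h import *
import pickle
c=cap("wrist");s=env.get_state();pickle.dump(c,open("w3.pkl","wb"))
t=cap("top")
cv2.imwrite("pics/w3.png",c["frame"])
print(s["position"],s["tool_rot"],s["joints"])
E
```

```text
[555.43471135  30.58197798 232.32738201] [-2.06691950e+00 -2.36588755e+00 -1.37788902e-04] [-2.87187800e-02  3.60985706e-01  1.63421501e+00  7.69780840e-05
  1.14633913e+00 -1.63435331e-01]
```

View pics/w3.png

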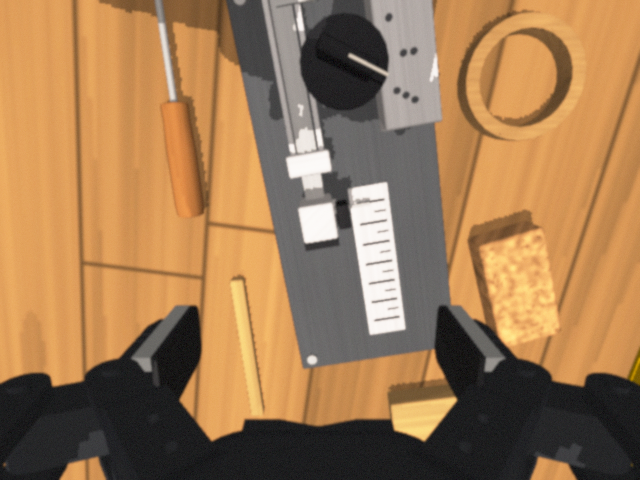

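The white line runs from (350,57) to (388,76), towards the three studs. The head top spans about (299,206) to (338,245). The tool yaw is 10° short.

```bash
python3 - <<'E'
from h import *
import pickle
c=pickle.load(open("w3.pkl","rb"))
a=np.radians(-72.31);r=np.array([[np.cos(a),-np.sin(a)],[np.sin(a),np.cos(a)]]);t=np.array([553.7,34.8])
p=r.T@(ray(c,350,57,84)[:2]-t);q=r.T@(ray(c,388,75,84)[:2]-t);d=q-p
print(p,q,"sel angle",np.arctan2(d[0],d[1]))
f=c["frame"];g=cv2.cvtColor(f,cv2.COLOR_BGR2GRAY)
m=np.zeros_like(g);m[198:250,292:345]=(g[198:250,292:345]>185)*255
k=max(cv2.findContours(m,0,2)[0],key=cv2.contourArea);rc=cv2.minAreaRect(k);print(rc)
w=ray(c,*rc[0],70);print("head top",w,"gauge",r.T@(w[:2]-t))
for G in[(170,-45),(170,115)]: print(proj(c,np.r_[r@G+t,12]))
E
```

```text
[-108.38327787   42.21932754] [-92.67545174  66.13510718] sel angle 0.5811390009724848
((317.6756896972656, 222.55406188964844), (36.16777801513672, 34.68818283081055), 80.53767395019531)
head top [554.99667562  31.2783431   70.        ] gauge [3.74915035 0.16524714]
[302.87211003 370.42750355]
[455.31747728 346.71599105]
```

Emit:
play_rows(
  steps=[
    {"tx": 2,"ty": 0.5,"tz": -40,"roll": 10,"fingers": 0},
    {"tx": 0,"ty": 0,"tz": -40,"roll": 0,"fingers": 0},
    {"tx": 0,"ty": 0,"tz": -40,"roll": 0,"fingers": 0},
    {"tx": 0,"ty": 0,"tz": 0,"roll": 0,"fingers": 0},
    {"tx": 0,"ty": 0,"tz": 0,"roll": 0,"fingers": 0},
  ],
)

```text
time_s: 7.42
position: [558.3, 30.9, 113.8]
tool_rot: [1.85, 2.537, 0.002]
wrist_force: [0.4, -0.1, 1.4]
grip_width: 85.4
grasp_force: 0.0
```

Emit:
play_rows(
  steps=[
    {"tx": 0,"ty": 0,"tz": -35,"roll": 0,"fingers": 0},
    {"tx": 0,"ty": 0,"tz": -30,"roll": 0,"fingers": 0},
    {"tx": 0,"ty": 0,"tz": -15,"roll": 0,"fingers": 0},
    {"tx": 0,"ty": 0,"tz": 0,"roll": 0,"fingers": 0.3},
    {"tx": 0,"ty": 0,"tz": 0,"roll": 0,"fingers": 0.4},
  ],
  force=40,
)

```text
time_s: 8.05
position: [558.3, 30.7, 33.7]
tool_rot: [1.85, 2.537, 0.002]
wrist_force: [-0.5, 0.6, 0.1]
grip_width: 52.1
grasp_force: 0.0
```

Emit:
play_rows(
  steps=[
    {"tx": 0,"ty": 0,"tz": 0,"roll": 0,"fingers": 0.7},
    {"tx": 0,"ty": 0,"tz": 0,"roll": 0,"fingers": 1},
    {"tx": 0,"ty": 0,"tz": 0,"roll": 0,"fingers": 1},
    {"tx": 0,"ty": 0,"tz": 0,"roll": 0,"fingers": 1},
  ],
)

```text
time_s: 8.55
position: [558.0, 30.5, 34.2]
tool_rot: [1.851, 2.537, 0.001]
wrist_force: [-6.3, -2.4, 15.8]
grip_width: 31.8
grasp_force: 39.2
```

The button is fully squeezed (31.8 mm measured). I'll draw the arm out along (0.304, -0.953).

Emit:
play_rows(
  steps=[
    {"tx": 3.04,"ty": -9.53,"tz": 0,"roll": 0,"fingers": 1},
    {"tx": 3.04,"ty": -9.53,"tz": 0,"roll": 0,"fingers": 1},
    {"tx": 3.04,"ty": -9.53,"tz": 0,"roll": 0,"fingers": 1},
    {"tx": 0,"ty": 0,"tz": 0,"roll": 0,"fingers": 1},
    {"tx": 0,"ty": 0,"tz": 0,"roll": 0,"fingers": 1},
  ],
)

```text
time_s: 9.18
position: [567.0, 2.0, 34.2]
tool_rot: [1.851, 2.537, 0.002]
wrist_force: [-8.3, 1.0, 16.8]
grip_width: 32.0
grasp_force: 39.5
```

Emit:
play_rows(
  steps=[
    {"tx": 4.25,"ty": -13.34,"tz": 0,"roll": 0,"fingers": 1},
    {"tx": 4.25,"ty": -13.34,"tz": 0,"roll": 0,"fingers": 1},
    {"tx": 4.25,"ty": -13.34,"tz": 0,"roll": 0,"fingers": 1},
    {"tx": 4.25,"ty": -13.34,"tz": 0,"roll": 0,"fingers": 1},
    {"tx": 4.25,"ty": -13.34,"tz": 0,"roll": 0,"fingers": 1},
  ],
)

```text
time_s: 9.8
position: [588.0, -64.6, 34.1]
tool_rot: [1.852, 2.537, 0.002]
wrist_force: [-7.8, 5.2, 15.3]
grip_width: 31.7
grasp_force: 40.0
```

Emit:
play_rows(
  steps=[
    {"tx": 0,"ty": 0,"tz": 0,"roll": 0,"fingers": 1},
    {"tx": 0,"ty": 0,"tz": 0,"roll": 0,"fingers": 1},
    {"tx": 0,"ty": 0,"tz": 0,"roll": 0,"fingers": 1},
  ],
)

```text
time_s: 10.18
position: [587.9, -64.3, 34.1]
tool_rot: [1.852, 2.537, 0.001]
wrist_force: [-9.0, 4.1, 16.9]
grip_width: 31.3
grasp_force: 40.1
```

```bash
python3 - <<'E'
from h import *
import pickle
c=cap("wrist");s=env.get_state();pickle.dump(c,open("w4.pkl","wb"))
k=cap("scene");pickle.dump(k,open("s4.pkl","wb"))
a=cv2.resize(c["frame"][0:330,200:560],(400,367));
q=cv2.resize(k["frame"][205:335,230:460],None,fx=3.4,fy=3.4,interpolation=cv2.INTER_CUBIC)
cv2.imwrite("pics/w4.png",c["frame"]);cv2.imwrite("pics/s4.png",q)
print(s["position"],s["wrist_force"],s["grip_width"])
E
```

```text
[587.9319045  -64.30368757  34.16633019] [-8.55742917  2.8908299  16.00914066] 31.6073834537788
```

View pics/w4.png

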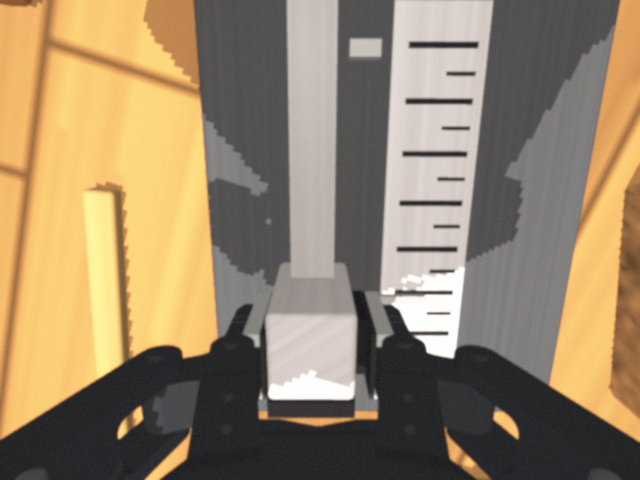

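View pics/s4.png

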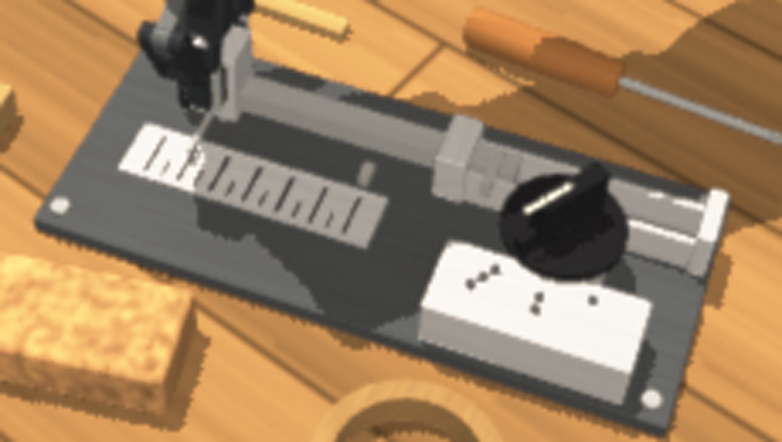

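In the wrist view the home line is at (443,44) and the fifth long line after it is at row 292, with the pointer meeting it near (390,291). The selector still points at the three studs. I'll do one zoomed check.

```bash
python3 - <<'E'
from h import *
import pickle
c=pickle.load(open("w4.pkl","rb"));k=pickle.load(open("s4.pkl","rb"))
a=cv2.resize(c["frame"][240:350,370:480],(400,400),interpolation=cv2.INTER_CUBIC)
b=cv2.resize(k["frame"][230:270,260:300],(400,400),interpolation=cv2.INTER_CUBIC)
cv2.imwrite("pics/z.png",np.hstack([a,b]))
E
```

```text
(no output)
```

View pics/z.png

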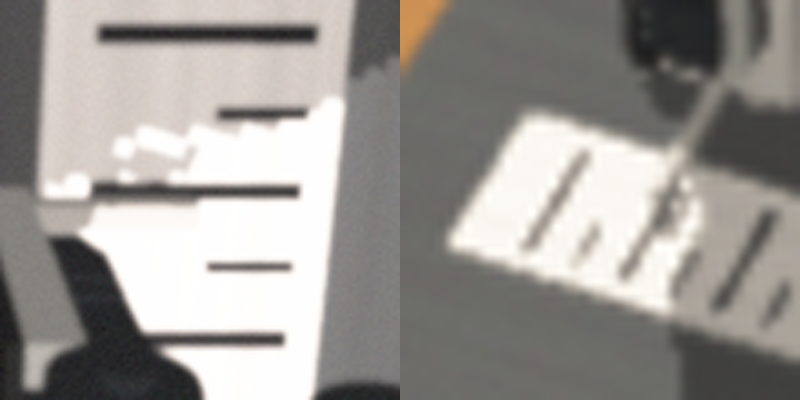

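The pointer lies on the 100 mm line to within about 1 mm, and the tool travelled 99.4 mm. I'm handing in.

```bash
python3 -c "
from rig import job_done;print(job_done())"
```

```text
the job is handed in; nothing more can be done
None
```

I handed the job in with the selector at the three studs and the gripper holding the head at about the 100 mm mark (99.4 mm of tool travel, within about 1 mm by camera); no verdict came back.

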